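Fetch the tea from behind the spices

TASK

I'm making tea: clear the pepper mill and the two spice jars off the wooden stand onto the chopping board, so that you can take the tea box out from behind them and stand it flat on the empty end of the tea tray, next to the mug, inside the rim with its long side straight across the tray. Only when the tea box is on the tray, put the mill and both jars back, each upright in the very recess it came from. Keep everything upright, and don't shift the mug or the garlic.

Things in the scene. Friction and masses are not known exactly. Their poses are not given: they have to be found in the camera images.
- pepper_mill: Loose wooden pepper mill, 170 tall, about 0.18 kg; body 58 in diameter up to z 122, round head 48 in diameter from z 123 to 159 (widest near z 141, good to grip from above), 12 wide metal button on top. Starts upright in the middle front recess of the stand. Origin: centre of its underside; z up.
- jar_white_cap: Loose round glass spice jar with a white cap and blue label, 47 in diameter, 108 tall, about 0.11 kg; the cap, 46 in diameter, runs from z 87 to 108. Starts upright in the left or the right front recess of the stand (varies) and must return to that same one. Origin: centre of its underside; z up along its axis.
- jar_dark_cap: Loose round glass spice jar with a dark brown cap and brown label, 41 in diameter, 105 tall, about 0.11 kg; the cap, 40 in diameter, runs from z 84 to 105. Starts upright in the other outer front recess of the stand and must return to that same one. Origin: centre of its underside; z up along its axis.
- tea_box: Loose closed carton of tea, white and green, 69 (its x) by 124 (its y) and 87 tall (firm up to 84), about 0.13 kg. Starts upright in the rear bay of the stand, behind the mill and jars, its x along the stand's x; grip it across its 69 mm sides, above the stand's edge. Origin: centre of its underside; z up.
- stand: Fixed block of light wood, 163 (x, away from the robot) by 212 (y, to the left) by 24 tall; origin: centre of its underside. Recesses 14 deep, floor at z 10: front, mill diameter 70 at (-40, 0), jars diameter 58 at (-34, +70) and (-34, -70); rear bay for the tea box 76 by 132 at (38, 0). Gaps are narrow: 13 to 20 between tea box and what stands before it, 16 to 22 between mill and jars.
- chopping_board: Fixed wooden chopping board lying flat, 210 (x) by 300 (y) by 21 thick, at one side of the stand (left or right varies); the garlic lies at one corner, the rest is free for the mill and jars. Origin: centre of its underside, top 21 above it. Its y runs roughly towards the robot.
- tea_tray: Fixed dark wooden tray, 200 (x) by 270 (y), at the other side of the stand from the board; origin: centre of its underside, floor at z 7, rim 7 thick, top at z 26; steel handles, 24 high, 19 out at its short ends. Its y runs roughly towards the robot. Mug on its +y half (spoon fixed beside it at x -78); the tea box belongs on the empty -y half, near (0, -63), its own y along the tray's x.
- mug: Loose spotted white mug on the tray's +y half, 82 in diameter with its handle 117 long, 91 tall; do not shift it. Origin: underside, at the centre of its outline with handle (the handle lies at its -y).
- garlic: Loose garlic bulb, 54 wide and 53 tall, on a corner of the chopping board, near (+60, +112) in the board's frame; do not shift it. Origin: centre of its underside.

How it is judged:
By the outcome, as a careful person would: the job done as asked, in the order asked, and still so for the second after the job is handed in, with the robot touching nothing.
It also fails if it takes over 147 s, if anything falls off the work surface, if the arm or the gripper's body presses on something with over 40 N, if the wrist force passes 120 N, or if a joint passes its speed limit or range.

ROBOT

A 6-joint arm with a two-finger parallel gripper is mounted at the origin on a cart in front of the work surface, level with it; the furniture and walls round the work are solid. World frame = base frame: x ahead of the robot, y to its left, z up, the work surface at z = 0. Lengths are in m, angles in rad, forces in N, time in s.
With the tool pointing down it reaches from about 0.375 to 0.9 m from the base axis. Payload 3.1 kg.
Tool frame: the origin (TCP) lies between the finger pads; the fingertips stand 22 mm ahead of it and the grasp point (between the pads) lies 3 mm ahead of it; z points along the fingers, y is the line along which they close (so a half turn about z gives the same grasp; the last joint's range is limited). The gripper opens to 87 mm and grips with 3 to 60 N. Pads are 19 mm wide; open, the fingers measure 117 mm over their backs; the gripper's body (75 mm by 190 mm) begins 51 mm behind the grasp point.
Start: joints at [1.048, 0.527, 1.433, -0, 1.181, -0.178], TCP at [0.211, 0.588, 0.245] pointing down, gripper open.
Joint ranges: [-3.08, 3.08], [-0.75, 2.2], [0.22, 2.44], [-1.43, 4.57], [0, 2.65], [-2.85, 2.85]. Speed limits (rad/s): [2.79, 2.79, 3.14, 3.14, 3.14, 3.14].

INTERFACE

Orientations are given as a unit quaternion [x, y, z, w].
In Python, from rig import robot gives the robot as it stands.
- The arm moves only by the tool move_arm, never from a script. Its argument "series" is text: rows parted by semicolons, each of 6 numbers parted by spaces: the shift along the tool's x, y, z in mm, then the turn, a rotation vector about the tool's x, y, z in degrees. In form: dx dy dz ax ay az; .... A call has 1 to 8 rows; each row is the pose to reach, as a shift and turn from the pose commanded when the call began, along the tool's axes at that moment; what a row does not reach only later rows make up. A row lasts 1/12 s, in which the tool goes at most 41.7 mm and 7.16 degrees, less where a joint would pass 70% of its speed; a pose out of reach is approached as far as the arm can. A call with a gripper value outside its range is refused whole. "jaw" is the opening, from 0 (shut) to 1 (fully open), set as the call begins (left out, the last holds). The fingers move at their own pace and stop on an object; "newtons" is the grip in N (left out, the last holds). Time passes only in rows, so rows that repeat a pose let the fingers close. It gives the time, the measured TCP pose, the force, the opening and the grip force at its end, in the units of the state.
- robot.get_obs(): the state, without advancing time (a new reading comes with each control period).
- robot.camera(name): name is "scene" or "side" or "wrist"; returns a dict with "img" (480x640x3 uint8, red, green, blue), "mtx" (3x3 intrinsics, pixels), "world_to_cam" (4x4, takes a point from world to camera coordinates). Camera axes: x right, y down, z forward; pixel columns grow to the right and rows downward; lengths in m; the calibration is good to about 2 mm. A picture is of the moment at which its call begins. There is no depth.
- robot.hand_in(): hands the job in; it is judged then, once.
Trained networks look in a picture, given as the dict that the camera call returned (one of the last four; its "shot" number tells which), for a name from the list of things; names that differ only in an ending like _2 or _b are one class to them, and where a whole thing is asked for, a point or a joint stands for the part that bears it (a point fixed in the world has none). Each returns a list of dicts, best first, with "p" (0 to 1); they miss things now and then, are a little off and sometimes report something else, mostly with a low value. They report only what shows in the picture. A call takes as long as a camera call.
- robot.search_frame(picture, thing): "xyz" ([x, y, z] in m, in world coordinates, good to about 4 mm: the middle of the surface that is visible of it).
- robot.tip_of(picture, thing): "xyz" ([x, y, z] in m, in world coordinates, good to about 4 mm: a listed point, or the origin of a listed thing).
The state is a dict: "time": time; "q": joint angles; "joint_velocities": joint speeds; "joint_torque": joint torques, N m; "position": TCP position; "tool_rot": TCP orientation; "ft_force": force on the tool from outside, world axes, zero at the start; "moment": the same for the moment, N m; "grip_width": finger opening in m; "grip_force": force on a finger pad.
Only numpy, scipy, OpenCV 4.12 (cv2) and the standard library are available. Lean on these libraries where they do the work, as an engineer would, in place of code of your own. Each camera call takes 0.05 s, during which the arm holds its last target. There are 200 camera calls.

## Working session

There is one attempt and no reset: what is moved stays moved. The work goes in short steps, Python scripts to look and compute and a tool call to move; the robot and the scene stay as the last step left them, time stands still between calls to the robot, and variables do not carry over. Pictures are saved under pics/ and viewed, at most 14 in all, crops included, and the job is handed in when it is done.

Besides the shell and the picture viewer there is one more tool, called after "Request:" as name(argument=value, ...) on one line, values as JSON. move_arm: Moves the arm, as the interface text tells. Its arguments: {"type":"object","properties":{"series":{"type":"string"},"jaw":{"type":"number"},"newtons":{"type":"number"}},"required":["series"]}

```bash
mkdir -p pics; ls; cat > h.py <<'E'
import numpy as np, cv2
from rig import robot
from scipy.spatial.transform import Rotation as R
np.set_printoptions(precision=4,suppress=True)
def save(p,n): cv2.imwrite('pics/'+n+'.png',cv2.cvtColor(p['img'],cv2.COLOR_RGB2BGR))
def ray(p,u,v,z):
    T=np.array(p['world_to_cam']);K=np.array(p['mtx']);Rm=T[:3,:3];c=-Rm.T@T[:3,3]
    d=Rm.T@np.linalg.inv(K)@np.array([u,v,1.]);return c+d*(z-c[2])/d[2]
def proj(p,X):
    T=np.array(p['world_to_cam']);K=np.array(p['mtx']);q=(T[:3,:3]@np.atleast_2d(X).T+T[:3,3:])
    q=K@q;return (q[:2]/q[2]).T
def togo(x,y,z,yaw):
    "target TCP pose, tool down, tool y axis at yaw in world (deg); print shift/turn in tool axes"
    o=robot.get_obs();Rc=R.from_quat(o['tool_rot']);
    best=None
    for k in(0,180):
        a=np.radians(yaw+k);Y=np.array([np.cos(a),np.sin(a),0]);Z=np.array([0,0,-1.]);X=np.cross(Y,Z)
        rv=(Rc.inv()*R.from_matrix(np.c_[X,Y,Z])).as_rotvec(degrees=True)
        if best is None or np.linalg.norm(rv)<np.linalg.norm(best): best=rv
    d=Rc.inv().apply(np.array([x,y,z])-o['position'])*1000
    print('go',d.round(1),best.round(2));
E
python3 - <<'E'
from h import *
o=robot.get_obs();print(o)
ps=robot.camera('scene');save(ps,'s0');pd=robot.camera('side');save(pd,'d0')
print(ps['mtx'],pd['mtx'])
for n,p in(('scene',ps),('side',pd)):
    T=np.array(p['world_to_cam']);print(n,-T[:3,:3].T@T[:3,3])
    for t in['pepper_mill','jar_white_cap','jar_dark_cap','tea_box','stand','chopping_board','tea_tray','mug','garlic']:
        print(t,[(np.round(r['xyz'],3),round(r['p'],2)) for r in robot.tip_of(p,t)[:2]])
E
```

```text
pics
{'time': 0.0, 'q': array([ 1.0475,  0.5284,  1.4339,  0.    ,  1.1814, -0.1785]), 'joint_velocities': array([-0.001 ,  0.0001, -0.0009,  0.0005,  0.001 , -0.0009]), 'joint_torque': array([ -0.0017, -44.0047, -17.659 ,   0.0632,   0.0583,  -0.0001]), 'position': array([0.2109, 0.5876, 0.2436]), 'tool_rot': array([ 0.1715,  0.9852, -0.001 , -0.0004]), 'ft_force': array([-0.9347, -0.1457, -0.132 ]), 'moment': array([ 0.0037,  0.0189, -0.0049]), 'grip_force': 0.0, 'grip_width': 0.0871334109870716}
[[526.3626   0.     309.1251]
 [  0.     526.3626 248.5934]
 [  0.       0.       1.    ]] [[517.4518   0.     318.7346]
 [  0.     517.4518 235.2668]
 [  0.       0.       1.    ]]
scene [-0.1785 -0.5325  0.9264]
pepper_mill [(array([ 0.552, -0.045,  0.009]), 0.8)]
jar_white_cap [(array([ 0.56 , -0.113,  0.013]), 0.64)]
jar_dark_cap [(array([0.544, 0.024, 0.008]), 0.94), (array([ 0.622, -0.031,  0.009]), 0.47)]
tea_box [(array([ 0.629, -0.028,  0.009]), 0.64)]
stand [(array([ 0.587, -0.032,  0.001]), 0.79)]
chopping_board [(array([ 0.482,  0.294, -0.002]), 0.78)]
tea_tray []
mug [(array([ 0.435, -0.367,  0.007]), 0.57)]
garlic [(array([0.372, 0.349, 0.025]), 0.66)]
side [ 0.6161 -0.9795  0.9484]
pepper_mill [(array([ 0.55, -0.04,  0.01]), 0.8)]
jar_white_cap [(array([ 0.562, -0.106,  0.004]), 0.6)]
jar_dark_cap []
tea_box [(array([ 0.623, -0.029,  0.004]), 0.64)]
stand [(array([ 0.59 , -0.035, -0.004]), 0.71)]
chopping_board [(array([0.48 , 0.29 , 0.003]), 0.94)]
tea_tray [(array([ 0.501, -0.366,  0.   ]), 0.69)]
mug [(array([ 0.436, -0.367,  0.005]), 0.58), (array([ 0.586, -0.034, -0.005]), 0.5)]
garlic [(array([0.375, 0.344, 0.022]), 0.7)]
```

View pics/s0.png

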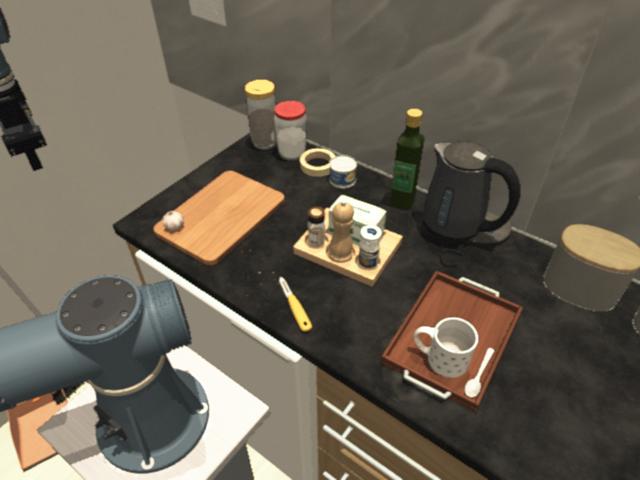

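View pics/d0.png

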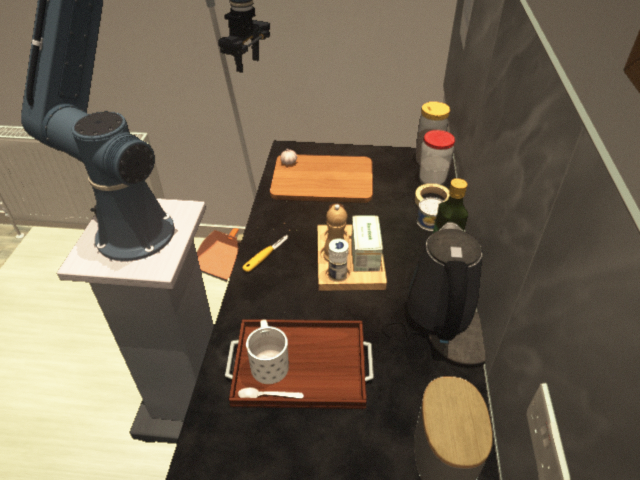

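The board is on the left with the garlic at its near-left corner. The tray is on the right with the mug on its near half, at about (450,345) in the scene picture. I'll move over the stand and look with the wrist camera.

```bash
python3 - <<'E'
from h import *
ps=robot.camera('scene');pd=robot.camera('side')
print('bottle',ray(ps,403,203,0),'kettle',ray(ps,440,240,0),'tin',ray(ps,342,185,0))
print('tray corners',[ray(ps,*c,.026) for c in((438,273),(522,310),(474,402),(385,352))])
print('tray side',[ray(pd,*c,.026) for c in((240,322),(363,321),(366,404),(231,403))])
print('stand side',[ray(pd,*c,.024) for c in((318,226),(377,226),(385,284),(319,285))])
print('board side',[ray(pd,*c,.021) for c in((275,156),(372,157),(373,198),(271,197))])
togo(.5,-.035,.42,90)
E
```

```text
bottle [ 0.8093 -0.0601  0.    ] kettle [ 0.7423 -0.2056  0.    ] tin [0.7752 0.1152 0.    ]
tray corners [array([ 0.6187, -0.2616,  0.026 ]), array([ 0.6309, -0.4538,  0.026 ]), array([ 0.3737, -0.4664,  0.026 ]), array([ 0.3673, -0.2778,  0.026 ])]
tray side [array([ 0.3581, -0.2846,  0.026 ]), array([ 0.6307, -0.2541,  0.026 ]), array([ 0.6454, -0.4554,  0.026 ]), array([ 0.3837, -0.4804,  0.026 ])]
stand side [array([0.4961, 0.0555, 0.024 ]), array([0.6539, 0.0712, 0.024 ]), array([ 0.6781, -0.1364,  0.024 ]), array([ 0.5214, -0.1554,  0.024 ])]
board side [array([0.3234, 0.3787, 0.021 ]), array([0.6302, 0.4027, 0.021 ]), array([0.6397, 0.1947, 0.021 ]), array([0.3473, 0.1706, 0.021 ])]
go [-482.4 -488.9 -175.4] [  0.     0.   -19.75]
```

Request:
move_arm(series="-40 -40 -40 0 0 0; -60 -60 -60 0 0 0; -90 -90 -70 0 0 0; -118 -118 -82 0 0 0; -146 -146 -94 0 0 0; -174 -174 -106 0 0 0; -202 -202 -118 0 0 0; -230 -230 -130 0 0 0")

```text
time: 1.77
position: [0.342, 0.3096, 0.3696]
tool_rot: [0.171, 0.985, 0.0, 0.0]
ft_force: [1.9, -0.8, -0.0]
grip_width: 0.0871
grip_force: 0.0
```

Request:
move_arm(series="-252 -258 -45 0 0 -20; -252 -258 -45 0 0 -20; -252 -258 -45 0 0 -20; -252 -258 -45 0 0 -20; -252 -258 -45 0 0 -20; -252 -258 -45 0 0 -20; -252 -258 -45 0 0 -20; -252 -258 -45 0 0 -20")

```text
time: 2.43
position: [0.4713, 0.027, 0.4081]
tool_rot: [-0.002, 1.0, 0.0, 0.0]
ft_force: [1.4, -0.5, 0.2]
grip_width: 0.0869
grip_force: 0.0
```

```bash
python3 - <<'E'
from h import *
print(robot.get_obs()['position'])
p=robot.camera('wrist');save(p,'w0');T=np.array(p['world_to_cam']);print(-T[:3,:3].T@T[:3,3],T)
for t in['pepper_mill','jar_white_cap','jar_dark_cap','tea_box','stand']:
        print(t,[(np.round(r['xyz'],3),round(r['p'],2)) for r in robot.tip_of(p,t)[:2]])
togo(.5,-.035,.42,90)
E
```

```text
[0.4713 0.027  0.4081]
[0.3902 0.0267 0.5486] [[-0.004   1.     -0.0003 -0.025 ]
 [ 0.9552  0.0039  0.2959 -0.5351]
 [ 0.2959  0.0009 -0.9552  0.4086]
 [ 0.      0.      0.      1.    ]]
pepper_mill [(array([ 0.546, -0.044,  0.012]), 0.58)]
jar_white_cap [(array([ 0.563, -0.112,  0.006]), 0.79)]
jar_dark_cap [(array([0.544, 0.029, 0.01 ]), 0.68)]
tea_box [(array([ 0.625, -0.032,  0.01 ]), 0.97)]
stand [(array([ 0.584, -0.038, -0.   ]), 0.74)]
go [-29.5 -65.1 -12.9] [ 0.04 -0.07  0.28]
```

View pics/w0.png

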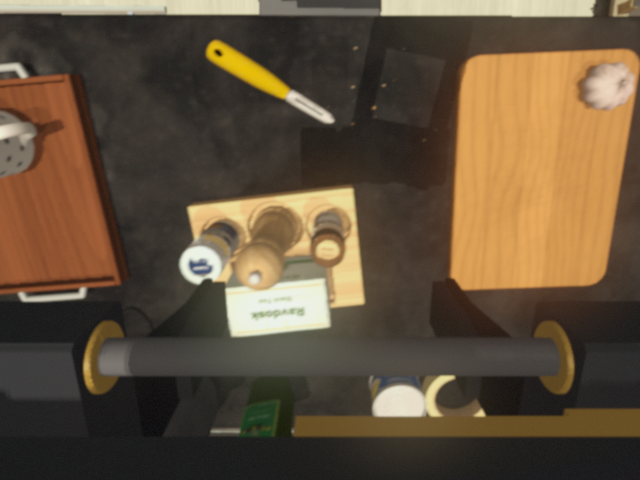

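The white-cap jar is in the right recess and the dark-cap jar in the left. The stand corners are near (352,187), (188,205) and (364,304). The mill button is at (257,280) and the caps at (203,263) and (327,248). Now I'll turn these into positions.

```bash
python3 - <<'E'
from h import *
from scipy.optimize import least_squares
p=robot.camera('wrist')
print('mill',ray(p,257,280,.18),'white',ray(p,203,264,.118),'dark',ray(p,327,248,.115))
print('box top',[ray(p,*c,.096) for c in((228,292),(328,279),(330,326),(231,335))])
print('tray',[ray(p,*c,.026) for c in((71,76),(124,284))])
m=np.array([[-.0815,.106],[-.0815,-.106],[.0815,.106]])
w=np.array([ray(p,*c,.024)[:2] for c in((352,187),(188,205),(364,304))]);print(w)
def f(s):
    c,n=np.cos(s[2]),np.sin(s[2]);return (m@np.array([[c,n],[-n,c]])+s[:2]-w).ravel()
r=least_squares(f,[.58,-.03,0]);s=r.x;print('stand',s[:2],np.degrees(s[2]),r.fun)
c,n=np.cos(s[2]),np.sin(s[2])
for k,q in dict(mill=(-.04,0),L=(-.034,.07),Rr=(-.034,-.07),bay=(.038,0)).items(): print(k,np.array(q)@np.array([[c,n],[-n,c]])+s[:2])
img=cv2.resize(p['img'][160:360,160:400],None,fx=3,fy=3,interpolation=cv2.INTER_CUBIC);p2=dict(img=img);save(p2,'w0c')
E
```

```text
mill [ 0.5509 -0.0375  0.18  ] white [ 0.5594 -0.1072  0.118 ] dark [0.5412 0.0289 0.115 ]
box top [array([ 0.6033, -0.0876,  0.096 ]), array([0.5862, 0.0301, 0.096 ]), array([0.6478, 0.0329, 0.096 ]), array([ 0.6607, -0.0877,  0.096 ])]
tray [array([ 0.3612, -0.271 ,  0.026 ]), array([ 0.6253, -0.2457,  0.026 ])]
[[ 0.4913  0.06  ]
 [ 0.5157 -0.1495]
 [ 0.6547  0.0801]]
stand [ 0.5849 -0.0351] 6.56889644656498 [ 0.0005  0.0008  0.0004 -0.0002 -0.0009 -0.0006]
mill [ 0.5452 -0.0397]
L [0.5431 0.0305]
Rr [ 0.5591 -0.1086]
bay [ 0.6226 -0.0308]
```

View pics/w0c.png

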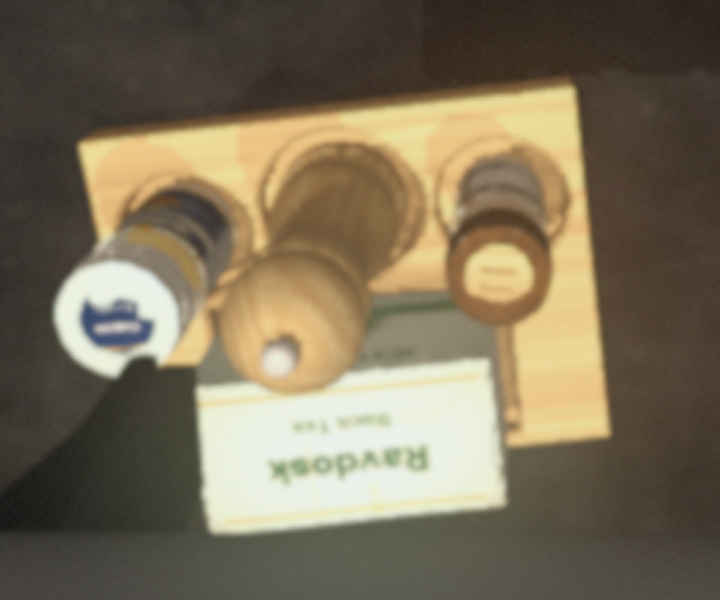

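```bash
python3 - <<'E'
from h import *
togo(.549,-.040,.24,96.5)
E
```

```text
go [-78.7 -70.9 167.1] [ 0.04 -0.06 -6.16]
```

Request:
move_arm(series="-30 -25 20 0 0 -3; -60 -55 40 0 0 -6.2; -79 -71 75 0 0 -6.2; -79 -71 115 0 0 -6.2; -79 -71 155 0 0 -6.2; -79 -71 167 0 0 -6.2; -79 -71 167 0 0 -6.2; -79 -71 167 0 0 -6.2")

```text
time: 3.45
position: [0.5499, -0.0401, 0.24]
tool_rot: [-0.057, 0.998, 0.0, -0.001]
ft_force: [0.5, -0.0, -0.3]
grip_width: 0.0873
grip_force: 0.0
```

```bash
python3 - <<'E'
from h import *
p=robot.camera('wrist');save(p,'w1');print(robot.get_obs()['position']);print('mill should be',proj(p,[[.549,-.040,.18],[.561,-.109,.118],[.544,.029,.115]]))
togo(.549,-.040,.155,96.5)
E
```

```text
[ 0.551  -0.0405  0.2416]
mill should be [[328.7267 265.6577]
 [222.2409 236.3924]
 [432.7753 233.4388]]
go [ 2.1  0.8 86.6] [-0.04  0.1   0.06]
```

View pics/w1.png

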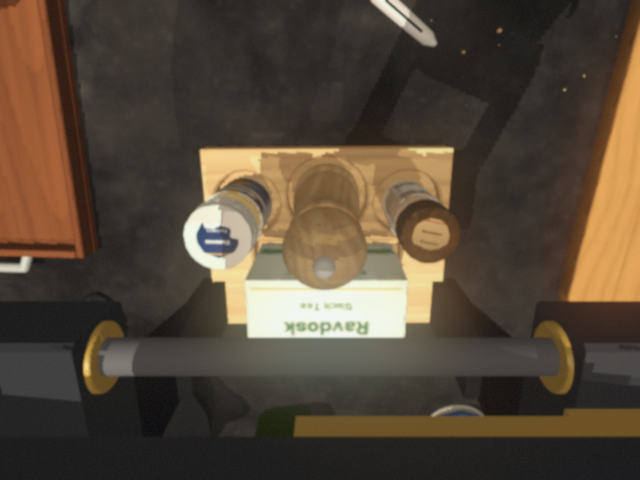

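The mill button is at (323,268), about 3 mm to the right of where I predicted. The stand is square to the gripper and the caps match at (217,238) and (431,234). I'll descend and grip.

Request:
move_arm(series="1 -2 30 0 0 0; 1 -2 60 0 0 0; 1 -2 80 0 0 0; 1 -2 86 0 0 0; 1 -2 86 0 0 0; 1 -2 86 0 0 0")

```text
time: 4.0
position: [0.5511, -0.0438, 0.1564]
tool_rot: [-0.057, 0.998, -0.001, 0.002]
ft_force: [0.2, -0.2, -0.2]
grip_width: 0.0871
grip_force: 0.0
```

Request:
move_arm(series="0 0 0 0 0 0; 0 0 0 0 0 0; 0 0 0 0 0 0; 0 0 0 0 0 0; 0 0 0 0 0 0; 0 0 0 0 0 0", jaw=0, newtons=18)

```text
time: 4.5
position: [0.5496, -0.0438, 0.1547]
tool_rot: [-0.056, 0.998, -0.0, 0.0]
ft_force: [0.2, -0.3, 0.4]
grip_width: 0.0554
grip_force: 0.0
```

Request:
move_arm(series="0 0 0 0 0 0; 0 0 0 0 0 0; 0 0 0 0 0 0; 0 0 0 0 0 0; 0 0 0 0 0 0; 0 0 0 0 0 0")

```text
time: 5.0
position: [0.5496, -0.0437, 0.1545]
tool_rot: [-0.056, 0.998, 0.0, 0.0]
ft_force: [-0.5, 1.0, 1.3]
grip_width: 0.048
grip_force: 18.0
```

Request:
move_arm(series="0 0 -10 0 0 0; 0 0 -25 0 0 0; 0 0 -50 0 0 0; 0 0 -80 0 0 0; 0 0 -110 0 0 0; 0 0 -140 0 0 0; 0 0 -150 0 0 0; 0 0 -150 0 0 0")

```text
time: 5.67
position: [0.5511, -0.0443, 0.3076]
tool_rot: [-0.056, 0.998, -0.001, 0.003]
ft_force: [0.8, -0.7, -2.1]
grip_width: 0.0478
grip_force: 18.0
```

```bash
python3 - <<'E'
from h import *
print(robot.get_obs())
togo(.59,.28,.295,96.5)
E
```

```text
{'time': 5.6667, 'q': array([-0.2822,  0.3569,  1.5416, -0.0002,  1.2358, -1.9654]), 'joint_velocities': array([-0.0029,  0.0547,  0.0746,  0.0017, -0.0356, -0.001 ]), 'joint_torque': array([  0.0854, -38.3212, -19.0438,  -0.0835,   0.3603,   0.0016]), 'position': array([ 0.5511, -0.0443,  0.3076]), 'tool_rot': array([-0.0563,  0.9984, -0.0013,  0.0034]), 'ft_force': array([ 0.8137, -0.6587, -2.1086]), 'moment': array([ 0.026 , -0.0128, -0.003 ]), 'grip_force': 17.999814361101016, 'grip_width': 0.0478164941842656}
go [-75.  317.9  12.1] [-0.17  0.38 -0.05]
```

Request:
move_arm(series="-4 15 0 0 0 0; -9 40 0 0 0 0; -17 75 0 0 0 0; -26 113 0 0 0 0; -35 151 0 0 0 0; -44 189 0 0 0 0; -53 227 0 0 0 0; -62 263 0 0 0 0")

```text
time: 6.33
position: [0.5801, 0.2263, 0.3014]
tool_rot: [-0.056, 0.998, -0.0, -0.003]
ft_force: [0.8, -1.0, -2.0]
grip_width: 0.048
grip_force: 18.0
```

Request:
move_arm(series="-6 25 0 0 0 0; -10 45 10 0 0 0; -13 55 40 0 0 0; -13 55 75 0 0 0; -13 55 105 0 0 0; -13 55 120 0 0 0; -13 55 120 0 0 0; -13 55 120 0 0 0")

```text
time: 7.0
position: [0.5866, 0.2801, 0.1814]
tool_rot: [-0.056, 0.998, -0.001, -0.003]
ft_force: [0.6, -0.0, -2.0]
grip_width: 0.048
grip_force: 18.0
```

```bash
python3 - <<'E'
from h import *
togo(.59,.28,.1655,96.5)
E
```

```text
go [-3.5 -0.5 15.9] [-0.06 -0.36 -0.06]
```

Request:
move_arm(series="0 0 5 0 0 0; 0 0 10 0 0 0; 0 0 13 0 0 0; 0 0 14.5 0 0 0; 0 0 15.5 0 0 0; 0 0 15.5 0 0 0; 0 0 15.5 0 0 0; 0 0 15.5 0 0 0")

```text
time: 7.67
position: [0.5885, 0.2807, 0.1693]
tool_rot: [-0.056, 0.998, 0.0, 0.0]
ft_force: [0.1, -0.0, -1.4]
grip_width: 0.0477
grip_force: 18.0
```

Request:
move_arm(series="0 0 1 0 0 0; 0 0 2 0 0 0; 0 0 2.5 0 0 0; 0 0 2.5 0 0 0; 0 0 2.5 0 0 0")

```text
time: 8.08
position: [0.5883, 0.2807, 0.1664]
tool_rot: [-0.056, 0.998, -0.0, -0.0]
ft_force: [-0.1, 0.0, -2.9]
grip_width: 0.0478
grip_force: 18.0
```

Request:
move_arm(series="0 0 1 0 0 0; 0 0 1.5 0 0 0; 0 0 1.5 0 0 0; 0 0 1.5 0 0 0")

```text
time: 8.42
position: [0.5888, 0.2808, 0.1655]
tool_rot: [-0.056, 0.998, 0.0, 0.001]
ft_force: [0.4, -0.1, 1.4]
grip_width: 0.0478
grip_force: 18.0
```

Request:
move_arm(series="0 0 0 0 0 0; 0 0 0 0 0 0; 0 0 0 0 0 0; 0 0 0 0 0 0; 0 0 0 0 0 0; 0 0 0 0 0 0; 0 0 0 0 0 0; 0 0 0 0 0 0", jaw=1)

```text
time: 9.08
position: [0.5884, 0.2806, 0.1649]
tool_rot: [-0.056, 0.998, -0.0, -0.0]
ft_force: [-0.8, 0.3, -0.4]
grip_width: 0.0854
grip_force: 0.0
```

Request:
move_arm(series="0 0 -10 0 0 0; 0 0 -30 0 0 0; 0 0 -60 0 0 0; 0 0 -90 0 0 0; 6 -35 -95 0 0 0; 9 -75 -95 0 0 0; 12 -115 -95 0 0 0; 15 -155 -95 0 0 0")

```text
time: 9.75
position: [0.5908, 0.1239, 0.2614]
tool_rot: [-0.057, 0.998, -0.0, 0.001]
ft_force: [0.7, 0.3, 0.8]
grip_width: 0.0873
grip_force: 0.0
```

```bash
python3 - <<'E'
from h import *
o=robot.get_obs();print(o['position'],o['grip_width'])
togo(.561,-.1105,.19,96.5)
E
```

```text
[0.5908 0.1239 0.2614] 0.08727422813883298
go [  56.4 -229.4   71.4] [-0.02  0.11  0.03]
```

Request:
move_arm(series="9 -36 0 0 0 0; 18 -75 0 0 0 0; 27 -114 0 0 0 0; 37 -153 0 0 0 0; 47 -192 20 0 0 0; 56 -222 45 0 0 0; 56 -229 70 0 0 0; 56 -229 70 0 0 0")

```text
time: 10.42
position: [0.5581, -0.1109, 0.1865]
tool_rot: [-0.054, 0.999, 0.001, -0.004]
ft_force: [-0.8, 0.9, -0.6]
grip_width: 0.087
grip_force: 0.0
```

Request:
move_arm(series="0 0 0 0 0 0; 0 0 0 0 0 0")

```text
time: 10.58
position: [0.5617, -0.1082, 0.1913]
tool_rot: [-0.057, 0.998, -0.0, 0.001]
ft_force: [0.0, 0.2, -0.5]
grip_width: 0.087
grip_force: 0.0
```

```bash
python3 - <<'E'
from h import *
p=robot.camera('wrist');save(p,'w2');print(robot.get_obs()['position']);print('pred',proj(p,[[.561,-.1105,.118],[.5843,.0599,.024]]), proj(p,[[.571,-.1105,.118]]))
togo(.561,-.1105,.112,96.5)
print('mill',[robot.tip_of(robot.camera('side'),'pepper_mill')])
E
```

```text
[ 0.5621 -0.108   0.1918]
pred [[324.643  255.9457]
 [537.7128 264.476 ]] [[322.64   272.8747]]
go [ 1.6 -2.2 79.8] [-0.06  0.16  0.03]
mill [[{'xyz': [0.5865, 0.2847, 0.0218], 'p': 0.81}]]
```

View pics/w2.png

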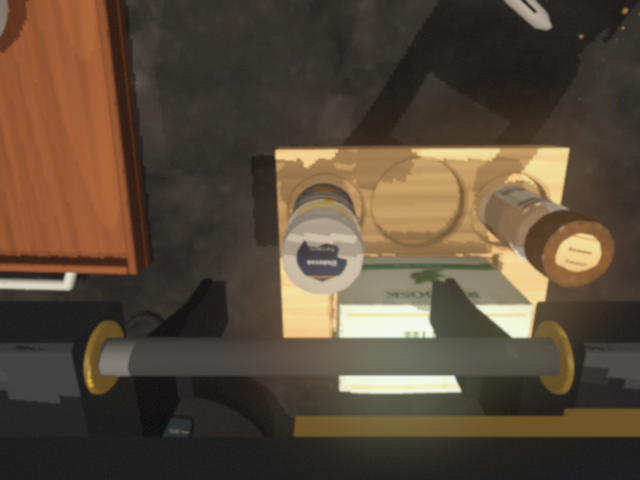

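The white cap is at (322,256), as predicted to within 1–2 mm. The empty mill recess shows at (417,200). Gripping.

Request:
move_arm(series="1 -3 25 0 0 0; 1 -3 50 0 0 0; 1 -3 70 0 0 0; 1 -3 79 0 0 0; 1 -3 79 0 0 0; 1 -3 79 0 0 0")

```text
time: 11.23
position: [0.5609, -0.1115, 0.1117]
tool_rot: [-0.057, 0.998, -0.0, 0.0]
ft_force: [-0.4, 0.4, -0.1]
grip_width: 0.0874
grip_force: 0.0
```

Request:
move_arm(series="0 0 0 0 0 0; 0 0 0 0 0 0; 0 0 0 0 0 0; 0 0 0 0 0 0; 0 0 0 0 0 0; 0 0 0 0 0 0; 0 0 0 0 0 0; 0 0 0 0 0 0", jaw=0, newtons=15)

```text
time: 11.9
position: [0.5603, -0.112, 0.111]
tool_rot: [-0.056, 0.998, -0.0, 0.0]
ft_force: [0.4, 0.2, 0.9]
grip_width: 0.0452
grip_force: 15.0
```

Request:
move_arm(series="0 0 0 0 0 0; 0 0 0 0 0 0; 0 0 0 0 0 0; 0 0 0 0 0 0")

```text
time: 12.23
position: [0.5603, -0.112, 0.1111]
tool_rot: [-0.056, 0.998, -0.0, 0.0]
ft_force: [0.7, -0.4, 1.6]
grip_width: 0.0455
grip_force: 15.0
```

Request:
move_arm(series="0 0 -10 0 0 0; 0 0 -30 0 0 0; 0 0 -60 0 0 0; 0 0 -90 0 0 0; 0 0 -120 0 0 0; 0 0 -140 0 0 0; 0 0 -140 0 0 0; 0 0 -140 0 0 0")

```text
time: 12.9
position: [0.5606, -0.112, 0.2523]
tool_rot: [-0.056, 0.998, -0.001, 0.001]
ft_force: [0.3, 0.3, -2.9]
grip_width: 0.0451
grip_force: 15.0
```

```bash
python3 - <<'E'
from h import *
o=robot.get_obs();print(o['grip_width'],o['position'])
togo(.49,.25,.145,96.5)
E
```

```text
0.04505805783483324 [ 0.5606 -0.112   0.2523]
go [ 29.7 367.8 106.8] [-0.07  0.14 -0.05]
```

Request:
move_arm(series="2 20 0 0 0 0; 5 55 0 0 0 0; 8 95 0 0 0 0; 11 135 0 0 0 0; 15 175 0 0 0 0; 18 215 0 0 0 0; 21 255 0 0 0 0; 24 290 0 0 0 0")

```text
time: 13.57
position: [0.5015, 0.1756, 0.2489]
tool_rot: [-0.056, 0.998, 0.0, -0.002]
ft_force: [-0.2, -0.8, -1.0]
grip_width: 0.0454
grip_force: 15.0
```

Request:
move_arm(series="3 35 0 0 0 0; 6 60 10 0 0 0; 6 74 35 0 0 0; 6 78 65 0 0 0; 6 78 90 0 0 0; 6 78 105 0 0 0; 6 78 110 0 0 0; 6 78 110 0 0 0")

```text
time: 14.23
position: [0.4869, 0.2497, 0.1382]
tool_rot: [-0.056, 0.998, -0.001, -0.003]
ft_force: [-0.1, -1.4, -0.3]
grip_width: 0.0453
grip_force: 15.0
```

Request:
move_arm(series="0 0 4 0 0 0; 0 0 8 0 0 0; 0 0 11 0 0 0; 0 0 13 0 0 0; 0 0 15 0 0 0; 0 0 15 0 0 0; 0 0 15 0 0 0")

```text
time: 14.82
position: [0.4892, 0.2503, 0.1262]
tool_rot: [-0.056, 0.998, 0.0, 0.0]
ft_force: [1.2, 1.4, -1.0]
grip_width: 0.0456
grip_force: 15.0
```

Request:
move_arm(series="0 0 1 0 0 0; 0 0 2 0 0 0; 0 0 3 0 0 0; 0 0 3.5 0 0 0; 0 0 3.5 0 0 0; 0 0 3.5 0 0 0")

```text
time: 15.32
position: [0.4891, 0.2503, 0.1224]
tool_rot: [-0.056, 0.998, -0.0, -0.0]
ft_force: [-0.2, 0.4, -0.9]
grip_width: 0.0453
grip_force: 15.0
```

Request:
move_arm(series="0 0 0.7 0 0 0; 0 0 1 0 0 0; 0 0 1 0 0 0; 0 0 1 0 0 0")

```text
time: 15.65
position: [0.4894, 0.2504, 0.122]
tool_rot: [-0.056, 0.998, 0.0, 0.0]
ft_force: [-0.9, 0.2, 4.9]
grip_width: 0.0456
grip_force: 15.0
```

Request:
move_arm(series="0 0 0 0 0 0; 0 0 0 0 0 0; 0 0 0 0 0 0; 0 0 0 0 0 0; 0 0 0 0 0 0; 0 0 0 0 0 0; 0 0 0 0 0 0; 0 0 0 0 0 0", jaw=1)

```text
time: 16.32
position: [0.4891, 0.2503, 0.1214]
tool_rot: [-0.056, 0.998, -0.0, -0.0]
ft_force: [-0.0, -0.4, 0.1]
grip_width: 0.0853
grip_force: 0.0
```

Request:
move_arm(series="0 0 -10 0 0 0; 0 0 -30 0 0 0; 0 0 -60 0 0 0; 0 0 -95 0 0 0; 0 -20 -125 0 0 0; 0 -55 -125 0 0 0; 0 -90 -120 0 0 0; 0 -125 -120 0 0 0")

```text
time: 16.98
position: [0.5031, 0.1253, 0.2428]
tool_rot: [-0.057, 0.998, -0.0, 0.001]
ft_force: [0.3, -0.7, -0.5]
grip_width: 0.0869
grip_force: 0.0
```

```bash
python3 - <<'E'
from h import *
o=robot.get_obs();print(o['position'],o['grip_width'])
togo(.544,.028,.19,96.5)
E
```

```text
[0.5031 0.1253 0.2428] 0.08692420058376317
go [ -29.5 -101.3   52.9] [-0.02  0.11  0.04]
```

Request:
move_arm(series="-10 -36 0 0 0 0; -20 -72 10 0 0 0; -30 -98 30 0 0 0; -30 -102 50 0 0 0; -30 -102 52 0 0 0; -30 -102 52 0 0 0; -30 -102 52 0 0 0")

```text
time: 17.57
position: [0.5442, 0.0289, 0.1902]
tool_rot: [-0.057, 0.998, 0.0, 0.0]
ft_force: [-0.3, -0.0, 0.2]
grip_width: 0.0869
grip_force: 0.0
```

```bash
python3 - <<'E'
from h import *
p=robot.camera('wrist');save(p,'w3');print(robot.get_obs()['position']);print('pred',proj(p,[[.544,.028,.115]]))
print(robot.tip_of(p,'jar_dark_cap'))
togo(.544,.028,.109,96.5)
q=robot.camera('side');print([(t,robot.tip_of(q,t)) for t in('jar_white_cap','pepper_mill')])
E
```

```text
[0.5445 0.0291 0.1907]
pred [[327.0216 256.0483]]
[{'xyz': [0.5463, 0.0297, 0.008], 'p': 0.94}]
go [ 1.  -1.  81.8] [-0.02  0.11  0.03]
[('jar_white_cap', [{'xyz': [0.4934, 0.2539, 0.0162], 'p': 0.68}]), ('pepper_mill', [{'xyz': [0.5891, 0.2855, 0.0205], 'p': 0.94}])]
```

View pics/w3.png

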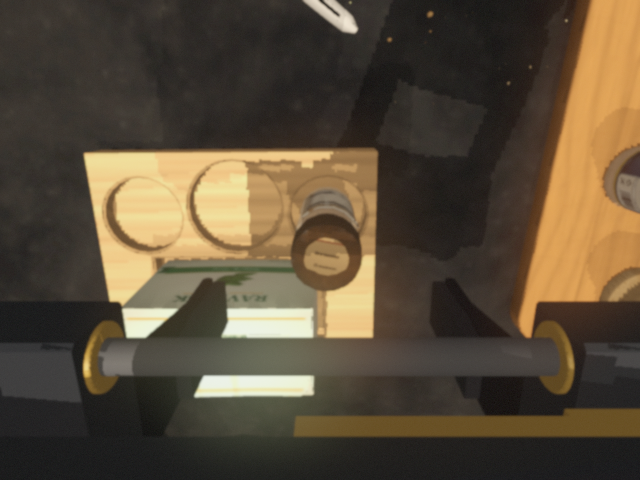

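The dark cap is at (326,258), right where predicted. Gripping and lifting.

Request:
move_arm(series="0 -1 25 0 0 0; 0 -1 50 0 0 0; 0 -1 70 0 0 0; 0 -1 81 0 0 0; 0 -1 81 0 0 0; 0 -1 81 0 0 0")

```text
time: 18.32
position: [0.5446, 0.0274, 0.1086]
tool_rot: [-0.056, 0.998, 0.0, -0.0]
ft_force: [-0.6, 0.1, 0.1]
grip_width: 0.087
grip_force: 0.0
```

Request:
move_arm(series="0 0 0 0 0 0; 0 0 0 0 0 0; 0 0 0 0 0 0; 0 0 0 0 0 0; 0 0 0 0 0 0; 0 0 0 0 0 0; 0 0 0 0 0 0; 0 0 0 0 0 0", jaw=0)

```text
time: 18.98
position: [0.5445, 0.0271, 0.1085]
tool_rot: [-0.056, 0.998, 0.0, 0.0]
ft_force: [0.1, 0.0, -0.8]
grip_width: 0.0414
grip_force: 0.0
```

Request:
move_arm(series="0 0 0 0 0 0; 0 0 0 0 0 0; 0 0 0 0 0 0; 0 0 0 0 0 0; 0 0 0 0 0 0; 0 0 0 0 0 0")

```text
time: 19.48
position: [0.5446, 0.0272, 0.1085]
tool_rot: [-0.056, 0.998, 0.0, 0.0]
ft_force: [-0.1, -0.6, 0.9]
grip_width: 0.0402
grip_force: 15.0
```

Request:
move_arm(series="0 0 -10 0 0 0; 0 0 -30 0 0 0; 0 0 -60 0 0 0; 0 0 -90 0 0 0; 0 0 -120 0 0 0; 0 0 -140 0 0 0; 0 0 -140 0 0 0; 0 0 -140 0 0 0")

```text
time: 20.15
position: [0.5449, 0.0271, 0.2498]
tool_rot: [-0.056, 0.998, -0.0, 0.001]
ft_force: [-0.1, -1.2, -1.1]
grip_width: 0.0406
grip_force: 15.0
```

```bash
python3 - <<'E'
from h import *
togo(.40,.235,.14,96.5)
E
```

```text
go [120.9 223.  109.3] [-0.05  0.16 -0.05]
```

Request:
move_arm(series="10 18 0 0 0 0; 27 50 0 0 0 0; 46 85 0 0 0 0; 65 120 0 0 0 0; 84 155 0 0 0 0; 102 189 0 0 0 0; 117 216 5 0 0 0; 121 223 20 0 0 0")

```text
time: 20.82
position: [0.3955, 0.2379, 0.228]
tool_rot: [-0.058, 0.998, 0.001, -0.001]
ft_force: [0.4, -0.7, -1.5]
grip_width: 0.0402
grip_force: 15.0
```

Request:
move_arm(series="0 0 30 0 0 0; 0 0 60 0 0 0; 0 0 85 0 0 0; 0 0 97 0 0 0; 0 0 103 0 0 0; 0 0 105 0 0 0; 0 0 105 0 0 0; 0 0 105 0 0 0")

```text
time: 21.48
position: [0.3995, 0.2352, 0.1238]
tool_rot: [-0.056, 0.998, 0.0, 0.0]
ft_force: [0.4, -0.7, -0.5]
grip_width: 0.0405
grip_force: 15.0
```

```bash
python3 - <<'E'
from h import *
print(robot.get_obs()['ft_force'])
togo(.40,.235,.1195,96.5)
E
```

```text
[ 0.4464 -0.6547 -0.5042]
go [-0.4 -0.2  4.3] [ 0.01  0.03 -0.06]
```

Request:
move_arm(series="0 0 1 0 0 0; 0 0 2 0 0 0; 0 0 3 0 0 0; 0 0 4 0 0 0; 0 0 4.5 0 0 0; 0 0 4.5 0 0 0; 0 0 4.5 0 0 0")

```text
time: 22.07
position: [0.3996, 0.2353, 0.1194]
tool_rot: [-0.056, 0.998, 0.0, 0.0]
ft_force: [-0.3, 0.6, 3.7]
grip_width: 0.0403
grip_force: 15.0
```

Request:
move_arm(series="0 0 0 0 0 0; 0 0 0 0 0 0; 0 0 0 0 0 0; 0 0 0 0 0 0; 0 0 0 0 0 0; 0 0 0 0 0 0; 0 0 0 0 0 0; 0 0 0 0 0 0", jaw=1)

```text
time: 22.73
position: [0.3993, 0.2352, 0.1189]
tool_rot: [-0.056, 0.998, -0.0, -0.0]
ft_force: [0.9, -0.3, -0.5]
grip_width: 0.0833
grip_force: 0.0
```

Request:
move_arm(series="0 0 -10 0 0 0; 0 0 -30 0 0 0; 0 0 -60 0 0 0; 0 0 -95 0 0 0; 0 0 -130 0 0 7; 0 0 -150 0 0 14; 0 0 -160 0 0 21; 0 0 -160 0 0 28")

```text
time: 23.4
position: [0.4007, 0.2357, 0.282]
tool_rot: [0.19, 0.982, 0.002, 0.003]
ft_force: [-0.5, 0.5, -0.1]
grip_width: 0.0869
grip_force: 0.0
```

Request:
move_arm(series="0 0 0 0 0 7; 0 0 0 0 0 14; 0 0 0 0 0 21; 0 0 0 0 0 28; 0 0 0 0 0 35; 0 0 0 0 0 42; 0 0 0 0 0 49; 0 0 0 0 0 56")

```text
time: 24.07
position: [0.399, 0.2351, 0.2789]
tool_rot: [0.629, 0.778, -0.0, -0.0]
ft_force: [-0.9, -0.8, -0.2]
grip_width: 0.0872
grip_force: 0.0
```

```bash
python3 - <<'E'
from h import *
print(robot.get_obs()['position'])
q=robot.camera('side');print([(t,robot.tip_of(q,t)) for t in('jar_white_cap','jar_dark_cap','pepper_mill','tea_box')])
togo(.6226,-.031,.25,6.5)
togo(.60,-.031,.28,6.5)
E
```

```text
[0.399  0.2351 0.2789]
[('jar_white_cap', [{'xyz': [0.4892, 0.2554, 0.0184], 'p': 0.92}]), ('jar_dark_cap', [{'xyz': [0.3988, 0.2322, 0.0228], 'p': 0.96}]), ('pepper_mill', [{'xyz': [0.5908, 0.2854, 0.0206], 'p': 0.85}]), ('tea_box', [{'xyz': [0.6209, -0.0334, 0.0111], 'p': 0.71}])]
go [-308.5  160.1   28.9] [-0.02  0.01  6.1 ]
go [-303.5  138.    -1.1] [-0.02  0.01  6.1 ]
```

Request:
move_arm(series="-20 10 0 0 0 3; -55 28 0 0 0 6; -90 46 0 0 0 6; -126 65 0 0 0 6; -162 84 0 0 0 6; -198 103 0 0 0 6; -234 121 0 0 0 6; -270 140 0 0 0 6")

```text
time: 24.98
position: [0.5949, -0.0001, 0.2788]
tool_rot: [0.666, 0.746, -0.0, -0.0]
ft_force: [1.3, 1.3, -0.1]
grip_width: 0.0869
grip_force: 0.0
```

Request:
move_arm(series="-17 20 15 0 0 0; -19 23 28 0 0 0; -19 23 40 0 0 0; -19 23 40 0 0 0; -19 23 40 0 0 0")

```text
time: 25.4
position: [0.6179, -0.014, 0.2378]
tool_rot: [0.666, 0.746, -0.001, -0.002]
ft_force: [1.0, 0.1, 0.3]
grip_width: 0.0869
grip_force: 0.0
```

```bash
python3 - <<'E'
from h import *
p=robot.camera('wrist');save(p,'w4');print(robot.get_obs()['position'])
a=np.radians(6.57);Rm=np.array([[np.cos(a),-np.sin(a)],[np.sin(a),np.cos(a)]])
c=np.array([.6226,-.031])
print('pred top corners',proj(p,[np.r_[Rm@v+c,.097] for v in np.array([[-.0345,.062],[.0345,.062],[-.0345,-.062],[.0345,-.062]])]))
print(robot.tip_of(p,'tea_box'))
togo(.6226,-.031,.25,6.5)
E
```

```text
[ 0.6185 -0.014   0.2388]
pred top corners [[280.8865 159.9078]
 [384.3723 159.8582]
 [286.5012 325.3933]
 [378.0639 325.4632]]
[]
go [-17.4   1.6 -10.4] [0.03 0.   0.03]
```

View pics/w4.png

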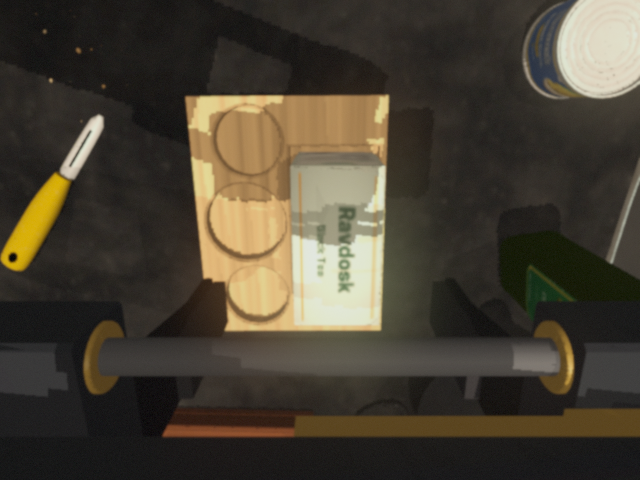

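The box top spans about columns 291–383 and rows 163–325. It is square to the tool and about 2.5 mm further back than the bay centre. The recesses are empty. Descending with that correction.

Request:
move_arm(series="-17 4 15 0 0 0; -17 4 45 0 0 0; -17 4 75 0 0 0; -17 4 100 0 0 0; -17 4 108 0 0 0; -17 4 108 0 0 0; -17 4 108 0 0 0")

```text
time: 26.08
position: [0.6258, -0.0308, 0.1322]
tool_rot: [0.666, 0.746, 0.0, 0.001]
ft_force: [0.5, -0.7, 0.5]
grip_width: 0.087
grip_force: 0.0
```

```bash
python3 - <<'E'
from h import *
print(robot.get_obs()['position'])
togo(.625,-.031,.073,6.5)
E
```

```text
[ 0.6258 -0.0308  0.1322]
go [-0.  -0.9 59.2] [ 0.1   0.03 -0.01]
```

Request:
move_arm(series="0 -1 15 0 0 0; 0 -1 30 0 0 0; 0 -1 45 0 0 0; 0 -1 55 0 0 0; 0 -1 59 0 0 0; 0 -1 59 0 0 0; 0 -1 59 0 0 0")

```text
time: 26.67
position: [0.6249, -0.0313, 0.0731]
tool_rot: [0.666, 0.746, 0.0, 0.001]
ft_force: [-0.0, -0.6, 0.9]
grip_width: 0.0869
grip_force: 0.0
```

Request:
move_arm(series="0 0 0 0 0 0; 0 0 0 0 0 0; 0 0 0 0 0 0; 0 0 0 0 0 0; 0 0 0 0 0 0; 0 0 0 0 0 0; 0 0 0 0 0 0", jaw=0, newtons=12)

```text
time: 27.25
position: [0.6251, -0.0313, 0.0726]
tool_rot: [0.666, 0.746, 0.001, 0.001]
ft_force: [1.7, 1.3, 2.8]
grip_width: 0.0685
grip_force: 12.0
```

Gripped at 68.5 mm, the box's width. Lifting, and fitting the tray pose meanwhile.

Request:
move_arm(series="0 0 -8 0 0 0; 0 0 -20 0 0 0; 0 0 -40 0 0 0; 0 0 -70 0 0 0; 0 0 -100 0 0 0; 0 0 -130 0 0 0; 0 0 -140 0 0 0; 0 0 -140 0 0 0")

```text
time: 27.92
position: [0.6249, -0.0315, 0.2154]
tool_rot: [0.666, 0.746, 0.001, 0.002]
ft_force: [0.0, 0.5, -1.7]
grip_width: 0.0681
grip_force: 12.0
```

```bash
python3 - <<'E'
from h import *
print(robot.get_obs()['position'],robot.get_obs()['grip_width'])
p=robot.camera('scene');q=robot.camera('side')
a=cv2.resize(p['img'][255:415,370:535],None,fx=2.4,fy=2.4,interpolation=cv2.INTER_CUBIC)
b=cv2.resize(q['img'][305:415,220:380],None,fx=2.4,fy=2.4,interpolation=cv2.INTER_CUBIC)
h=max(a.shape[0],b.shape[0]);c=np.zeros((h,a.shape[1]+b.shape[1],3),np.uint8);c[:a.shape[0],:a.shape[1]]=a;c[:b.shape[0],a.shape[1]:]=b;print(a.shape)
save(dict(img=c),'tray')
print([robot.tip_of(k,t) for k in(p,q) for t in('tea_tray','mug')])
E
```

```text
[ 0.6249 -0.0315  0.2154] 0.0680675649109885
(384, 396, 3)
[[], [{'xyz': [0.4349, -0.3689, 0.004], 'p': 0.81}], [{'xyz': [0.5909, -0.0339, -0.0037], 'p': 0.69}, {'xyz': [0.5003, -0.3634, 0.0048], 'p': 0.66}], [{'xyz': [0.4364, -0.367, 0.009], 'p': 0.68}]]
```

View pics/tray.png

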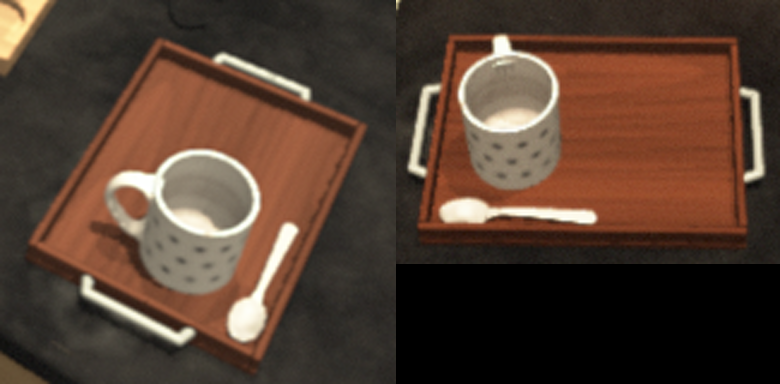

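Both views show the tray's four rim corners and the mug and spoon on its near half. The far half is empty. I'll fit a 200 × 270 rectangle to the corners.

```bash
cat > tray.py <<'E'
from h import *
from scipy.optimize import least_squares
p=robot.camera('scene');q=robot.camera('side')
# tray frame: y toward robot (-x world), x = world +y
S=[(160,40),(366,124),(258,360),(28,246)]; D=[(450,36),(738,38),(748,231),(420,229)]
S=np.array([(370+u/2.4,255+v/2.4) for u,v in S]);D=np.array([(220+(u-396)/2.4,305+v/2.4) for u,v in D])
mS=np.array([[.1,-.135],[-.1,-.135],[-.1,.135],[.1,.135]]); mD=np.array([[.1,.135],[.1,-.135],[-.1,-.135],[-.1,.135]])
wS=np.array([ray(p,*c,.026)[:2] for c in S]);wD=np.array([ray(q,*c,.026)[:2] for c in D])
def mk(m,w):
    def f(s):
        c,n=np.cos(s[2]),np.sin(s[2]);return (m@np.array([[c,n],[-n,c]])+s[:2]-w).ravel()
    return f
for m,w in((mS,wS),(mD,wD),(np.r_[mS,mD],np.r_[wS,wD])):
    r=least_squares(mk(m,w),[.5,-.366,np.pi/2]);s=r.x;print(s[:2],np.degrees(s[2]),(r.fun*1000).round(1))
c,n=np.cos(s[2]),np.sin(s[2]);f=lambda x,y:np.array([x,y])@np.array([[c,n],[-n,c]])+s[:2]
print('box target',f(0,-.063))
d=np.array([.4355,-.368])-s[:2];print('mug in tray',np.array([[c,n],[-n,c]])@d)
E
python3 tray.py
```

```text
[ 0.4963 -0.3655] 95.13599438997343 [ 1.3  3.4 -0.4 -1.8 -1.3 -3.   0.4  1.3]
[ 0.5047 -0.3642] 95.3077048576932 [-1.4  1.5  0.4  1.6  1.9 -1.9 -0.9 -1.1]
[ 0.5005 -0.3648] 95.22184172007181 [ 5.3  4.3  4.  -1.   3.1 -2.5  4.5  1.8 -5.5  1.  -3.7  0.7 -2.4 -2.7
 -5.3 -1.6]
box target [ 0.5632 -0.3591]
mug in tray [0.0028 0.065 ]
```

Request:
move_arm(series="-10 -20 -5 0 0 0; -28 -50 -8 0 0 0; -50 -80 -8 0 0 0; -80 -103 -8 0 0 0; -115 -113 -8 0 0 0; -152 -114 -8 0 0 0; -190 -114 -8 0 0 0; -225 -113 -8 0 0 0")

```text
time: 28.98
position: [0.5365, -0.2695, 0.2196]
tool_rot: [0.666, 0.746, -0.0, -0.0]
ft_force: [0.3, -0.0, -2.3]
grip_width: 0.0683
grip_force: 12.0
```

Request:
move_arm(series="-35 2 0 0 0 0; -65 7 0 0 0 1.3; -85 12 10 0 0 1.3; -95 15 25 0 0 1.3; -95 15 40 0 0 1.3; -95 15 50 0 0 1.3; -95 15 50 0 0 1.3; -95 15 50 0 0 1.3")

```text
time: 29.65
position: [0.562, -0.3592, 0.1688]
tool_rot: [0.675, 0.738, 0.0, -0.002]
ft_force: [-0.1, -0.1, -1.5]
grip_width: 0.0686
grip_force: 12.0
```

```bash
python3 - <<'E'
from h import *
o=robot.get_obs();print(o['position'],o['grip_width'],o['ft_force'])
p=robot.camera('wrist');save(p,'w5')
a=np.radians(95.2);Rm=np.array([[np.cos(a),-np.sin(a)],[np.sin(a),np.cos(a)]])
for c in([.5015,-.363],):
  print(proj(p,[np.r_[Rm@v+c,.026] for v in np.array([[.1,-.135],[-.1,-.135],[.1,.135],[-.1,.135]])]))
  print('tgt',Rm@[0,-.063]+c)
togo(.564,-.357,.12,5.2)
E
```

```text
[ 0.562  -0.3592  0.1688] 0.0686084873810541 [-0.1067 -0.1073 -1.5361]
[[445.9883  68.5152]
 [424.8513 346.0494]
 [ 18.9408  68.8407]
 [ 75.0468 345.9243]]
tgt [ 0.5642 -0.3573]
go [ 2.5  1.6 50. ] [-0.02 -0.02 -0.02]
```

View pics/w5.png

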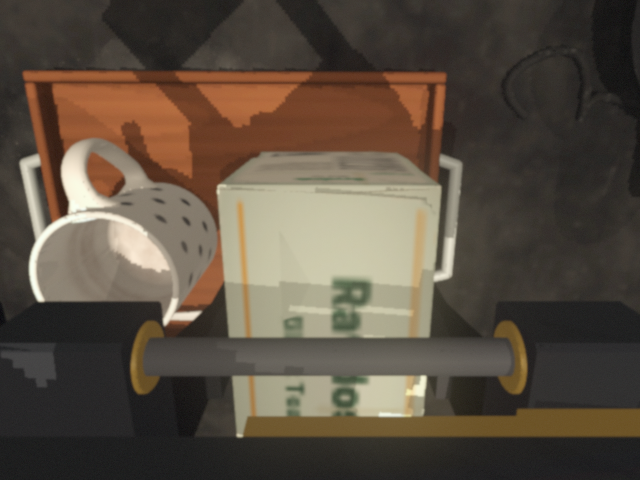

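The tray's long rim is level in the picture, with corners at (24,73) and (446,73), so the yaw is right and the position agrees to about 3 mm. The box hangs over the empty half, clear of the mug. Lowering.

Request:
move_arm(series="0 3 15 0 0 0; 0 3 35 0 0 0; 0 3 55 0 0 0; 0 3 72 0 0 0; 0 3 84 0 0 0; 0 3 90 0 0 0; 0 3 92 0 0 0; 0 3 92 0 0 0")

```text
time: 30.37
position: [0.566, -0.36, 0.0784]
tool_rot: [0.675, 0.738, -0.0, 0.0]
ft_force: [-0.2, 0.9, -0.7]
grip_width: 0.0686
grip_force: 12.0
```

Request:
move_arm(series="0 0 1 0 0 0; 0 0 2 0 0 0; 0 0 3 0 0 0; 0 0 3 0 0 0; 0 0 3 0 0 0")

```text
time: 30.78
position: [0.5656, -0.36, 0.0753]
tool_rot: [0.675, 0.738, -0.0, 0.0]
ft_force: [0.6, -0.3, -1.7]
grip_width: 0.0682
grip_force: 12.0
```

Request:
move_arm(series="0 0 1 0 0 0; 0 0 2 0 0 0; 0 0 3 0 0 0; 0 0 4 0 0 0; 0 0 4.5 0 0 0; 0 0 4.5 0 0 0; 0 0 4.5 0 0 0")

```text
time: 31.37
position: [0.5655, -0.3599, 0.0704]
tool_rot: [0.675, 0.738, -0.0, -0.0]
ft_force: [-0.1, 0.3, -2.1]
grip_width: 0.0686
grip_force: 12.0
```

Request:
move_arm(series="0 0 0.7 0 0 0; 0 0 1.2 0 0 0; 0 0 1.2 0 0 0; 0 0 1.2 0 0 0")

```text
time: 31.7
position: [0.5657, -0.36, 0.0696]
tool_rot: [0.675, 0.738, -0.0, 0.0]
ft_force: [-0.2, -0.1, 2.4]
grip_width: 0.0683
grip_force: 12.0
```

Request:
move_arm(series="0 0 0 0 0 0; 0 0 0 0 0 0; 0 0 0 0 0 0; 0 0 0 0 0 0; 0 0 0 0 0 0; 0 0 0 0 0 0", jaw=1)

```text
time: 32.2
position: [0.5656, -0.3599, 0.0693]
tool_rot: [0.675, 0.738, 0.0, 0.0]
ft_force: [0.3, -0.9, -0.6]
grip_width: 0.0867
grip_force: 0.0
```

Request:
move_arm(series="0 0 -10 0 0 0; 0 0 -30 0 0 0; 0 0 -60 0 0 0; 0 0 -100 0 0 0; 0 0 -140 0 0 0; 0 -20 -180 0 0 0; 0 -40 -210 0 0 -7; 0 -60 -220 0 0 -14")

```text
time: 32.87
position: [0.5072, -0.367, 0.2966]
tool_rot: [0.577, 0.817, -0.001, 0.006]
ft_force: [-0.4, -0.7, 1.1]
grip_width: 0.0872
grip_force: 0.0
```

```bash
python3 - <<'E'
from h import *
o=robot.get_obs();print(o['position'],o['grip_width'])
q=robot.camera('side');b=cv2.resize(q['img'][240:420,200:440],None,fx=2.5,fy=2.5);save(dict(img=b),'box')
print([robot.tip_of(q,t) for t in('tea_box','mug')])
togo(.489,.250,.26,96.5)
E
```

```text
[ 0.5072 -0.367   0.2966] 0.08722491379688198
[[{'xyz': [0.5645, -0.3596, 0.009], 'p': 0.83}], [{'xyz': [0.4383, -0.3652, 0.0061], 'p': 0.71}]]
go [587.7 184.5  30.1] [ -0.04   0.23 -77.54]
```

View pics/box.png

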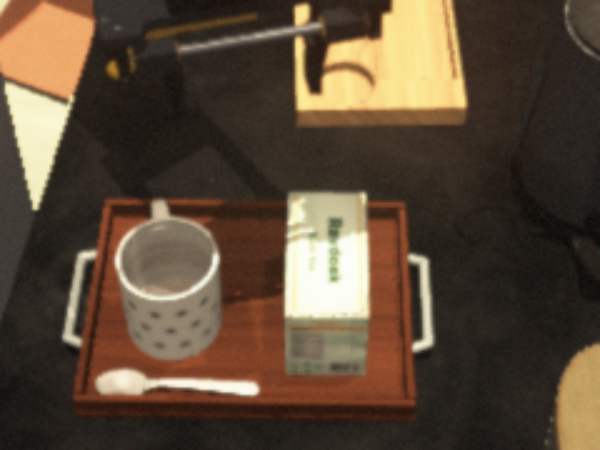

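The tea box stands flat on the empty half, straight across the tray and inside the rim. The mug and spoon haven't moved. Next is the white jar.

Request:
move_arm(series="18 6 0 0 0 -6; 50 16 0 0 0 -13; 87 28 0 0 0 -20; 124 40 0 0 0 -27; 161 51 0 0 0 -34; 198 62 0 0 0 -41; 235 74 0 0 0 -48; 272 86 0 0 0 -55")

```text
time: 33.68
position: [0.4975, -0.0776, 0.288]
tool_rot: [0.136, 0.991, 0.001, -0.001]
ft_force: [0.6, -0.7, 0.7]
grip_width: 0.0871
grip_force: 0.0
```

```bash
python3 - <<'E'
from h import *
togo(.489,.250,.26,96.5)
E
```

```text
go [ 96.5 313.1  28.5] [  0.08  -0.12 -22.14]
```

Request:
move_arm(series="12 38 5 0 0 -6; 24 77 10 0 0 -12; 36 115 15 0 0 -18; 47 154 20 0 0 -22; 59 192 25 0 0 -22; 71 231 28 0 0 -22; 83 269 28 0 0 -22; 94 306 28 0 0 -22")

```text
time: 34.35
position: [0.4899, 0.2428, 0.2596]
tool_rot: [-0.053, 0.999, -0.0, -0.002]
ft_force: [-0.1, -0.7, 0.5]
grip_width: 0.0872
grip_force: 0.0
```

Request:
move_arm(series="0 0 0 0 0 0; 0 0 0 0 0 0")

```text
time: 34.52
position: [0.4901, 0.2425, 0.2598]
tool_rot: [-0.055, 0.998, -0.0, -0.001]
ft_force: [-0.1, 0.0, -0.7]
grip_width: 0.0872
grip_force: 0.0
```

```bash
python3 - <<'E'
from h import *
print(robot.get_obs()['position'])
p=robot.camera('wrist');print(robot.tip_of(p,'jar_white_cap'),robot.tip_of(p,'jar_dark_cap'))
togo(.4891,.2503,.122,96.5)
E
```

```text
[0.4901 0.2425 0.2598]
[{'xyz': [0.4911, 0.2486, 0.0189], 'p': 0.73}] [{'xyz': [0.3997, 0.2399, 0.0221], 'p': 0.63}]
go [  0.3  11.2 138.4] [-0.03 -0.1  -0.43]
```

Request:
move_arm(series="0 11 25 0 0 -0.4; 0 11 60 0 0 -0.4; 0 11 80 0 0 -0.4; 0 11 85 0 0 -0.4; 0 11 85 0 0 -0.4; 0 11 85 0 0 -0.4")

```text
time: 35.17
position: [0.4908, 0.25, 0.1769]
tool_rot: [-0.056, 0.998, 0.0, 0.0]
ft_force: [-0.5, -0.7, 1.0]
grip_width: 0.087
grip_force: 0.0
```

```bash
python3 - <<'E'
from h import *
togo(.4891,.2503,.122,96.5);print(robot.get_obs()['position'])
E
```

```text
go [ 1.7  0.4 54.9] [ 0.01  0.05 -0.07]
[0.4908 0.25   0.1769]
```

Request:
move_arm(series="2 0 20 0 0 0; 2 0 40 0 0 0; 2 0 52 0 0 0; 2 0 55 0 0 0; 2 0 55 0 0 0; 2 0 55 0 0 0")

```text
time: 35.67
position: [0.4891, 0.2508, 0.1227]
tool_rot: [-0.057, 0.998, 0.0, 0.001]
ft_force: [0.5, -0.5, -1.3]
grip_width: 0.0868
grip_force: 0.0
```

Request:
move_arm(series="0 0 0 0 0 0; 0 0 0 0 0 0; 0 0 0 0 0 0; 0 0 0 0 0 0; 0 0 0 0 0 0; 0 0 0 0 0 0; 0 0 0 0 0 0; 0 0 0 0 0 0", jaw=0, newtons=15)

```text
time: 36.33
position: [0.4878, 0.2506, 0.1213]
tool_rot: [-0.057, 0.998, -0.0, -0.0]
ft_force: [0.3, -0.6, 0.1]
grip_width: 0.0458
grip_force: 15.0
```

Request:
move_arm(series="0 0 0 0 0 0; 0 0 0 0 0 0; 0 0 0 0 0 0; 0 0 0 0 0 0")

```text
time: 36.67
position: [0.4879, 0.2506, 0.1213]
tool_rot: [-0.057, 0.998, -0.0, -0.0]
ft_force: [0.3, 0.3, 0.9]
grip_width: 0.0453
grip_force: 15.0
```

Request:
move_arm(series="0 0 -10 0 0 0; 0 0 -30 0 0 0; 0 0 -60 0 0 0; 0 0 -90 0 0 0; 0 0 -120 0 0 0; 0 0 -135 0 0 0; 0 0 -135 0 0 0; 0 0 -135 0 0 0")

```text
time: 37.33
position: [0.4879, 0.2507, 0.2572]
tool_rot: [-0.057, 0.998, 0.0, 0.001]
ft_force: [-0.8, -0.0, -1.2]
grip_width: 0.0449
grip_force: 15.0
```

```bash
python3 - <<'E'
from h import *
togo(.560,-.110,.20,96.5)
E
```

```text
go [ -30.4 -366.6   57.1] [0.02 0.11 0.05]
```

Request:
move_arm(series="-2 -20 0 0 0 0; -5 -55 0 0 0 0; -8 -95 0 0 0 0; -11 -135 0 0 0 0; -15 -175 0 0 0 0; -18 -215 0 0 0 0; -21 -255 0 0 0 0; -24 -290 0 0 0 0")

```text
time: 38.0
position: [0.5435, -0.0369, 0.2541]
tool_rot: [-0.057, 0.998, 0.001, -0.002]
ft_force: [1.5, 0.1, -1.4]
grip_width: 0.0453
grip_force: 15.0
```

Request:
move_arm(series="-3 -35 0 0 0 0; -5 -60 5 0 0 0; -5 -72 15 0 0 0; -5 -76 35 0 0 0; -5 -76 55 0 0 0; -5 -76 72 0 0 0; -5 -76 76 0 0 0; -5 -76 76 0 0 0; ")

```text
time: 38.67
position: [0.5561, -0.1081, 0.1773]
tool_rot: [-0.057, 0.998, 0.002, -0.003]
ft_force: [-0.4, 0.4, -0.9]
grip_width: 0.0454
grip_force: 15.0
```

Request:
move_arm(series="0 0 0 0 0 0; 0 0 0 0 0 0; 0 0 0 0 0 0")

```text
time: 38.92
position: [0.5591, -0.1096, 0.1813]
tool_rot: [-0.057, 0.998, -0.0, 0.001]
ft_force: [-0.3, -0.1, -0.2]
grip_width: 0.0453
grip_force: 15.0
```

```bash
python3 - <<'E'
from h import *
print(robot.get_obs()['position']);togo(.559,-.110,.111,96.5)
E
```

```text
[ 0.5591 -0.1096  0.1813]
go [ 0.2 -0.4 70.3] [-0.06  0.11  0.08]
```

Request:
move_arm(series="0 0 15 0 0 0; 0 0 30 0 0 0; 0 0 42 0 0 0; 0 0 48 0 0 0; 0 0 48 0 0 0; 0 0 48 0 0 0")

```text
time: 39.42
position: [0.5588, -0.1097, 0.1328]
tool_rot: [-0.057, 0.998, -0.0, 0.0]
ft_force: [-0.7, 0.0, -1.8]
grip_width: 0.0451
grip_force: 15.0
```

Request:
move_arm(series="0 0 3 0 0 0; 0 0 6 0 0 0; 0 0 9 0 0 0; 0 0 12 0 0 0; 0 0 15 0 0 0; 0 0 18 0 0 0; 0 0 18 0 0 0; 0 0 18 0 0 0")

```text
time: 40.08
position: [0.5582, -0.1096, 0.114]
tool_rot: [-0.057, 0.998, 0.0, -0.0]
ft_force: [0.6, 0.7, -1.3]
grip_width: 0.0454
grip_force: 15.0
```

Request:
move_arm(series="0 0 1 0 0 0; 0 0 2 0 0 0; 0 0 3 0 0 0; 0 0 3 0 0 0; 0 0 3 0 0 0")

```text
time: 40.5
position: [0.5584, -0.1097, 0.1113]
tool_rot: [-0.057, 0.998, 0.0, -0.0]
ft_force: [-0.6, -0.1, -1.8]
grip_width: 0.0453
grip_force: 15.0
```

Request:
move_arm(series="0 0 0.6 0 0 0; 0 0 1.2 0 0 0; 0 0 1.2 0 0 0; 0 0 1.2 0 0 0")

```text
time: 40.83
position: [0.5585, -0.1097, 0.1103]
tool_rot: [-0.057, 0.998, -0.0, 0.0]
ft_force: [0.1, 0.1, 0.7]
grip_width: 0.0451
grip_force: 15.0
```

Request:
move_arm(series="0 0 0 0 0 0; 0 0 0 0 0 0; 0 0 0 0 0 0; 0 0 0 0 0 0; 0 0 0 0 0 0; 0 0 0 0 0 0; 0 0 0 0 0 0; 0 0 0 0 0 0", jaw=1)

```text
time: 41.5
position: [0.5584, -0.1097, 0.11]
tool_rot: [-0.057, 0.998, -0.0, -0.0]
ft_force: [-0.0, 0.4, -0.3]
grip_width: 0.0849
grip_force: 0.0
```

Request:
move_arm(series="0 0 -10 0 0 0; 0 0 -30 0 0 0; 0 0 -60 0 0 0; 0 0 -100 0 0 0; 0 25 -130 0 0 0; 0 60 -145 0 0 0; 0 100 -145 0 0 0; 0 140 -145 0 0 0")

```text
time: 42.17
position: [0.5431, 0.0302, 0.2578]
tool_rot: [-0.056, 0.998, -0.0, 0.002]
ft_force: [0.3, 0.7, 0.5]
grip_width: 0.0866
grip_force: 0.0
```

```bash
python3 - <<'E'
from h import *
print(robot.get_obs()['position']);togo(.3995,.2352,.22,96.5)
E
```

```text
[0.5431 0.0302 0.2578]
go [119.9 219.8  36.9] [-0.07  0.28 -0.06]
```

Request:
move_arm(series="18 33 0 0 0 0; 37 68 0 0 0 0; 56 103 0 0 0 0; 75 138 0 0 0 0; 94 173 0 0 0 0; 112 206 5 0 0 0; 120 220 20 0 0 0; 120 220 36 0 0 0")

```text
time: 42.83
position: [0.3957, 0.237, 0.2202]
tool_rot: [-0.059, 0.998, 0.001, 0.001]
ft_force: [-0.4, -0.4, 0.1]
grip_width: 0.0871
grip_force: 0.0
```

Request:
move_arm(series="0 0 0 0 0 0; 0 0 0 0 0 0; 0 0 0 0 0 0")

```text
time: 43.08
position: [0.3991, 0.2342, 0.22]
tool_rot: [-0.057, 0.998, 0.0, 0.001]
ft_force: [0.0, 0.5, -0.0]
grip_width: 0.0869
grip_force: 0.0
```

```bash
python3 - <<'E'
from h import *
q=robot.camera('side');print([robot.tip_of(q,t) for t in('jar_white_cap','jar_dark_cap')])
print(robot.get_obs()['position']);togo(.3995,.2352,.119,96.5)
E
```

```text
[[{'xyz': [0.5629, -0.1041, 0.0084], 'p': 0.74}], [{'xyz': [0.3994, 0.2347, 0.0255], 'p': 0.95}]]
[0.3992 0.2339 0.22  ]
go [ -0.2   1.2 101. ] [ 0.02  0.11 -0.03]
```

Request:
move_arm(series="0 1 25 0 0 0; 0 1 60 0 0 0; 0 1 85 0 0 0; 0 1 97 0 0 0; 0 1 101 0 0 0; 0 1 101 0 0 0; 0 1 101 0 0 0")

```text
time: 43.82
position: [0.3989, 0.2353, 0.1187]
tool_rot: [-0.057, 0.998, 0.0, 0.001]
ft_force: [0.3, 0.5, -0.1]
grip_width: 0.0869
grip_force: 0.0
```

Request:
move_arm(series="0 0 0 0 0 0; 0 0 0 0 0 0; 0 0 0 0 0 0; 0 0 0 0 0 0; 0 0 0 0 0 0; 0 0 0 0 0 0; 0 0 0 0 0 0; 0 0 0 0 0 0", jaw=0)

```text
time: 44.48
position: [0.398, 0.2353, 0.1181]
tool_rot: [-0.057, 0.998, 0.0, 0.0]
ft_force: [0.0, 0.6, -0.5]
grip_width: 0.0416
grip_force: 0.0
```

Request:
move_arm(series="0 0 0 0 0 0; 0 0 0 0 0 0; 0 0 0 0 0 0; 0 0 0 0 0 0; 0 0 0 0 0 0; 0 0 0 0 0 0")

```text
time: 44.98
position: [0.398, 0.2354, 0.1181]
tool_rot: [-0.057, 0.998, 0.0, 0.0]
ft_force: [-0.5, 0.1, 1.3]
grip_width: 0.0403
grip_force: 15.0
```

Request:
move_arm(series="0 0 -10 0 0 0; 0 0 -30 0 0 0; 0 0 -60 0 0 0; 0 0 -90 0 0 0; 0 0 -120 0 0 0; 0 0 -135 0 0 0; 0 0 -135 0 0 0; 0 0 -135 0 0 0")

```text
time: 45.65
position: [0.398, 0.2352, 0.2532]
tool_rot: [-0.057, 0.998, 0.0, 0.001]
ft_force: [-0.6, -0.3, -1.2]
grip_width: 0.0402
grip_force: 15.0
```

```bash
python3 - <<'E'
from h import *
togo(.544,.029,.18,96.5)
E
```

```text
go [-121.5 -221.5   73.4] [0.   0.07 0.05]
```

Request:
move_arm(series="-10 -18 0 0 0 0; -27 -50 0 0 0 0; -46 -85 0 0 0 0; -65 -120 0 0 0 0; -84 -155 0 0 0 0; -102 -189 0 0 0 0; -116 -215 5 0 0 0; -119 -221 25 0 0 0")

```text
time: 46.32
position: [0.5462, 0.0245, 0.228]
tool_rot: [-0.055, 0.998, -0.002, 0.003]
ft_force: [0.3, 0.5, -1.5]
grip_width: 0.0403
grip_force: 15.0
```

Request:
move_arm(series="0 0 25 0 0 0; 0 0 45 0 0 0; 0 0 50 0 0 0; 0 0 50 0 0 0; 0 0 50 0 0 0; 0 0 50 0 0 0")

```text
time: 46.82
position: [0.542, 0.0294, 0.1786]
tool_rot: [-0.057, 0.998, -0.0, 0.001]
ft_force: [0.6, 0.4, -0.9]
grip_width: 0.0405
grip_force: 15.0
```

```bash
python3 - <<'E'
from h import *
print(robot.get_obs()['position']);togo(.5425,.029,.13,96.5)
E
```

```text
[0.542  0.0294 0.1786]
go [-0.4 -0.5 48.6] [-0.02  0.07  0.07]
```

Request:
move_arm(series="0 0 15 0 0 0; 0 0 30 0 0 0; 0 0 42 0 0 0; 0 0 48 0 0 0; 0 0 48 0 0 0; 0 0 48 0 0 0")

```text
time: 47.32
position: [0.542, 0.0294, 0.1309]
tool_rot: [-0.057, 0.998, -0.0, 0.001]
ft_force: [0.1, 0.8, -0.9]
grip_width: 0.0401
grip_force: 15.0
```

Request:
move_arm(series="0 0 3 0 0 0; 0 0 6 0 0 0; 0 0 9 0 0 0; 0 0 12 0 0 0; 0 0 15 0 0 0; 0 0 18 0 0 0; 0 0 20.5 0 0 0; 0 0 20.5 0 0 0")

```text
time: 47.98
position: [0.541, 0.0293, 0.1089]
tool_rot: [-0.057, 0.998, 0.0, -0.001]
ft_force: [0.6, -0.6, -0.5]
grip_width: 0.0405
grip_force: 15.0
```

Request:
move_arm(series="0 0 0.5 0 0 0; 0 0 1 0 0 0; 0 0 1 0 0 0; 0 0 1 0 0 0")

```text
time: 48.32
position: [0.5415, 0.0293, 0.1087]
tool_rot: [-0.057, 0.998, -0.0, 0.0]
ft_force: [0.3, 0.1, -0.9]
grip_width: 0.0402
grip_force: 15.0
```

Request:
move_arm(series="0 0 0.7 0 0 0; 0 0 1.4 0 0 0; 0 0 1.4 0 0 0; 0 0 1.4 0 0 0; 0 0 1.4 0 0 0")

```text
time: 48.73
position: [0.5414, 0.0293, 0.1072]
tool_rot: [-0.057, 0.998, -0.0, -0.0]
ft_force: [-0.1, 0.1, -0.9]
grip_width: 0.0401
grip_force: 15.0
```

Request:
move_arm(series="0 0 0.5 0 0 0; 0 0 1 0 0 0; 0 0 1 0 0 0; 0 0 1 0 0 0; 0 0 1 0 0 0")

```text
time: 49.15
position: [0.5416, 0.0293, 0.1071]
tool_rot: [-0.057, 0.998, -0.0, 0.0]
ft_force: [-1.1, 0.0, 5.8]
grip_width: 0.0401
grip_force: 15.0
```

Request:
move_arm(series="0 0 0 0 0 0; 0 0 0 0 0 0; 0 0 0 0 0 0; 0 0 0 0 0 0; 0 0 0 0 0 0; 0 0 0 0 0 0; 0 0 0 0 0 0; 0 0 0 0 0 0", jaw=1)

```text
time: 49.82
position: [0.5414, 0.0293, 0.1061]
tool_rot: [-0.057, 0.998, 0.0, -0.0]
ft_force: [0.4, 0.4, 0.9]
grip_width: 0.0832
grip_force: 0.0
```

Request:
move_arm(series="0 0 -10 0 0 0; 0 0 -30 0 0 0; 0 0 -60 0 0 0; 0 0 -100 0 0 0; 0 20 -135 0 0 0; 0 55 -145 0 0 0; -10 90 -145 0 0 0; -25 125 -145 0 0 0")

```text
time: 50.48
position: [0.5515, 0.1574, 0.2539]
tool_rot: [-0.056, 0.998, 0.0, 0.001]
ft_force: [1.1, -1.3, 0.3]
grip_width: 0.087
grip_force: 0.0
```

```bash
python3 - <<'E'
from h import *
q=robot.camera('side');print([robot.tip_of(q,t) for t in('pepper_mill','jar_dark_cap','jar_white_cap')])
print(robot.get_obs()['position']);togo(.5886,.2807,.25,96.5)
E
```

```text
[[{'xyz': [0.5895, 0.2841, 0.0197], 'p': 0.69}], [{'xyz': [0.5417, 0.0279, 0.0122], 'p': 0.62}], [{'xyz': [0.5619, -0.106, 0.0068], 'p': 0.75}]]
[0.5517 0.1572 0.2517]
go [-51.  118.4   1.6] [-0.03  0.01  0.19]
```

Request:
move_arm(series="-16 38 0 0 0 0; -33 77 0 0 0 0; -47 110 0 0 0 0; -51 118 0 0 0 0; -51 118 0 0 0 0; -51 118 0 0 0 0; -51 118 0 0 0 0")

```text
time: 51.27
position: [0.5886, 0.2772, 0.2509]
tool_rot: [-0.056, 0.998, -0.001, -0.001]
ft_force: [0.7, 0.5, 0.9]
grip_width: 0.0871
grip_force: 0.0
```

```bash
python3 - <<'E'
from h import *
print(robot.get_obs()['position']);togo(.5886,.2807,.1655,96.5)
E
```

```text
[0.5886 0.2772 0.2509]
go [-0.5  3.6 85.4] [-0.07 -0.12 -0.06]
```

Request:
move_arm(series="0 2 25 0 0 0; 0 3 50 0 0 0; 0 3 75 0 0 0; 0 3 85 0 0 0; 0 3 85 0 0 0; 0 3 85 0 0 0")

```text
time: 51.77
position: [0.5891, 0.2811, 0.1664]
tool_rot: [-0.056, 0.998, -0.0, -0.0]
ft_force: [0.1, 0.7, -0.0]
grip_width: 0.0871
grip_force: 0.0
```

Request:
move_arm(series="0 0 0 0 0 0; 0 0 0 0 0 0; 0 0 0 0 0 0; 0 0 0 0 0 0; 0 0 0 0 0 0; 0 0 0 0 0 0; 0 0 0 0 0 0; 0 0 0 0 0 0", jaw=0, newtons=18)

```text
time: 52.43
position: [0.589, 0.2824, 0.1664]
tool_rot: [-0.057, 0.998, 0.0, 0.0]
ft_force: [-0.7, -0.2, 0.7]
grip_width: 0.048
grip_force: 18.0
```

Request:
move_arm(series="0 0 0 0 0 0; 0 0 0 0 0 0; 0 0 0 0 0 0; 0 0 0 0 0 0")

```text
time: 52.77
position: [0.5891, 0.2824, 0.1663]
tool_rot: [-0.057, 0.998, 0.0, 0.0]
ft_force: [0.0, -0.8, 2.2]
grip_width: 0.0481
grip_force: 18.0
```

Request:
move_arm(series="0 0 -10 0 0 0; 0 0 -30 0 0 0; 0 0 -60 0 0 0; 0 0 -90 0 0 0; 0 0 -120 0 0 0; 0 0 -140 0 0 0; 0 0 -140 0 0 0; 0 0 -140 0 0 0")

```text
time: 53.43
position: [0.589, 0.2824, 0.3072]
tool_rot: [-0.057, 0.998, 0.0, 0.001]
ft_force: [0.3, 0.3, -1.4]
grip_width: 0.0478
grip_force: 18.0
```

```bash
python3 - <<'E'
from h import *
togo(.5475,-.0415,.29,96.5)
E
```

```text
go [  78.2 -317.1   16.9] [0.02 0.12 0.05]
```

Request:
move_arm(series="4 -15 0 0 0 0; 10 -42 0 0 0 0; 19 -78 0 0 0 0; 28 -115 0 0 0 0; 38 -152 0 0 0 0; 47 -190 0 0 0 0; 56 -228 0 0 0 0; 65 -265 0 0 0 0")

```text
time: 54.1
position: [0.5518, 0.0094, 0.3035]
tool_rot: [-0.057, 0.998, 0.0, -0.003]
ft_force: [0.4, -0.4, -1.6]
grip_width: 0.0475
grip_force: 18.0
```

Request:
move_arm(series="8 -34 0 0 0 0; 12 -48 5 0 0 0; 13 -52 15 0 0 0; 13 -52 18 0 0 0; 13 -52 18 0 0 0; 13 -52 18 0 0 0; 13 -52 18 0 0 0")

```text
time: 54.68
position: [0.5475, -0.0401, 0.2879]
tool_rot: [-0.058, 0.998, 0.0, -0.0]
ft_force: [0.8, -0.2, -0.8]
grip_width: 0.0477
grip_force: 18.0
```

```bash
python3 - <<'E'
from h import *
print(robot.get_obs()['position']);togo(.5475,-.0415,.18,96.5)
E
```

```text
[ 0.5475 -0.0401  0.2879]
go [  0.2  -1.5 107.9] [ 0.03 -0.03  0.16]
```

Request:
move_arm(series="0 -1 20 0 0 0; 0 -1 45 0 0 0; 0 -1 70 0 0 0; 0 -1 92 0 0 0; 0 -1 105 0 0 0; 0 -1 108 0 0 0; 0 -1 108 0 0 0; 0 -1 108 0 0 0")

```text
time: 55.35
position: [0.5486, -0.042, 0.181]
tool_rot: [-0.058, 0.998, -0.0, 0.001]
ft_force: [-0.5, -0.4, -1.0]
grip_width: 0.0478
grip_force: 18.0
```

```bash
python3 - <<'E'
from h import *
print(robot.get_obs()['position']);togo(.5475,-.0415,.155,96.5)
E
```

```text
[ 0.5486 -0.042   0.181 ]
go [ 1.1  0.6 26. ] [-0.04  0.1   0.11]
```

Request:
move_arm(series="1 1 4 0 0 0; 1 1 8 0 0 0; 1 1 12 0 0 0; 1 1 16 0 0 0; 1 1 20 0 0 0; 1 1 23.5 0 0 0; 1 1 23.5 0 0 0; 1 1 23.5 0 0 0")

```text
time: 56.02
position: [0.5463, -0.0416, 0.1563]
tool_rot: [-0.057, 0.998, 0.0, -0.0]
ft_force: [-0.1, 0.0, -1.7]
grip_width: 0.0479
grip_force: 18.0
```

Request:
move_arm(series="0 0 0.7 0 0 0; 0 0 1.5 0 0 0; 0 0 1.5 0 0 0; 0 0 1.5 0 0 0")

```text
time: 56.35
position: [0.5468, -0.0417, 0.1554]
tool_rot: [-0.057, 0.998, -0.0, 0.0]
ft_force: [-0.1, -0.2, -0.5]
grip_width: 0.0476
grip_force: 18.0
```

Request:
move_arm(series="0 0 0.5 0 0 0; 0 0 1 0 0 0; 0 0 1 0 0 0; 0 0 1 0 0 0")

```text
time: 56.68
position: [0.5475, -0.0418, 0.1553]
tool_rot: [-0.057, 0.998, -0.0, 0.001]
ft_force: [0.5, 0.4, 5.3]
grip_width: 0.0474
grip_force: 18.0
```

Request:
move_arm(series="0 0 0 0 0 0; 0 0 0 0 0 0; 0 0 0 0 0 0; 0 0 0 0 0 0; 0 0 0 0 0 0; 0 0 0 0 0 0; 0 0 0 0 0 0; 0 0 0 0 0 0", jaw=1)

```text
time: 57.35
position: [0.5465, -0.0416, 0.1541]
tool_rot: [-0.057, 0.998, 0.0, -0.0]
ft_force: [0.6, -1.3, 0.3]
grip_width: 0.0861
grip_force: 0.0
```

Request:
move_arm(series="0 0 -10 0 0 0; 0 0 -30 0 0 0; 0 0 -60 0 0 0; 0 0 -100 0 0 0; 0 0 -140 0 0 0; 35 0 -150 0 0 0; 70 0 -155 0 0 0; 80 0 -155 0 0 0")

```text
time: 58.02
position: [0.4631, -0.0501, 0.3112]
tool_rot: [-0.057, 0.998, -0.0, -0.0]
ft_force: [-0.6, -0.5, -0.0]
grip_width: 0.0872
grip_force: 0.0
```

Request:
move_arm(series="0 0 0 0 0 0; 0 0 0 0 0 0; 0 0 0 0 0 0")

```text
time: 58.27
position: [0.4684, -0.051, 0.3094]
tool_rot: [-0.057, 0.998, -0.0, 0.001]
ft_force: [1.1, -0.6, -0.6]
grip_width: 0.0869
grip_force: 0.0
```

```bash
python3 - <<'E'
from h import *
q=robot.camera('side');w=robot.camera('wrist')
for t in('pepper_mill','jar_dark_cap','jar_white_cap','tea_box','mug','garlic'): print(t,robot.tip_of(q,t)[:1],robot.tip_of(w,t)[:1])
c=np.zeros((600,800,3),np.uint8);c[:400,:400]=cv2.resize(q['img'][180:420,200:440],(400,400));c[:300,400:]=cv2.resize(w['img'],(400,300))
save(dict(img=c),'fin')
E
```

```text
pepper_mill [{'xyz': [0.5469, -0.0405, 0.0117], 'p': 0.91}] [{'xyz': [0.5423, -0.0416, 0.0127], 'p': 0.83}]
jar_dark_cap [] [{'xyz': [0.5427, 0.0286, 0.0109], 'p': 0.96}]
jar_white_cap [{'xyz': [0.5637, -0.1067, 0.0081], 'p': 0.6}] [{'xyz': [0.5614, -0.1075, 0.0078], 'p': 0.93}]
tea_box [{'xyz': [0.566, -0.36, 0.0048], 'p': 0.66}] [{'xyz': [0.5658, -0.3656, 0.0056], 'p': 0.85}]
mug [{'xyz': [0.4368, -0.3653, 0.0078], 'p': 0.57}] [{'xyz': [0.4369, -0.3655, 0.0033], 'p': 0.68}]
garlic [] [{'xyz': [0.5004, -0.3693, 0.0003], 'p': 0.61}]
```

View pics/fin.png

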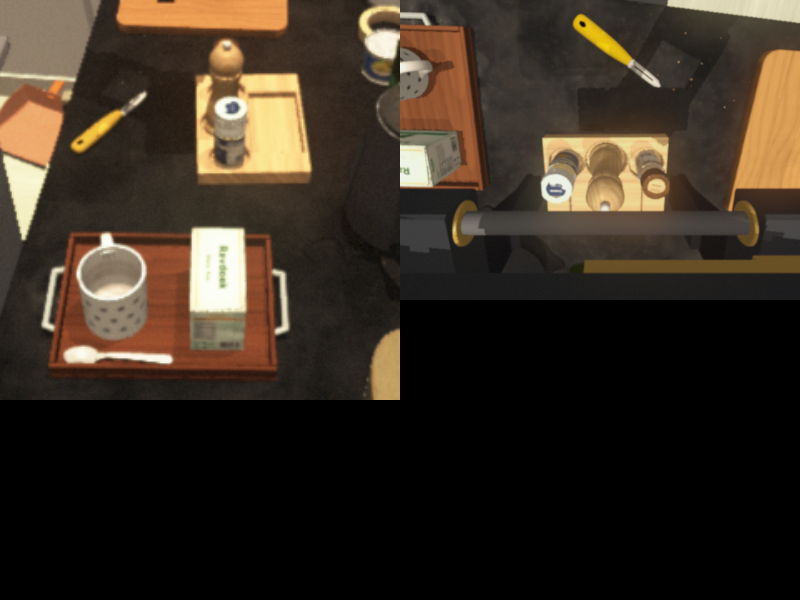

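The mill and both jars stand upright in their own recesses, the tea box is straight on the tray, and the mug hasn't moved. The gripper is clear of everything, so I'm handing in.

```bash
python3 -c "
from rig import robot
print(robot.hand_in())"
```

```text
the job is handed in; nothing more can be done
None
```

The job is done and handed in after about 58 s of robot time: the tea box stands flat and straight across the empty end of the tray, the mill and both jars are back upright in their own recesses, and the mug hasn't moved; I never went near the garlic, but my last check didn't pick it up.

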